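# Turn the agar dish over and seat it in the carrier rail

## Task

Turn the small agar dish from the turntable over, lid underneath, and lower it by hand, without dropping it, onto the white carrier rail so that it lies level in the gap between the two green plates, fully down on the white floor and centred across the rail; then let go. Nobody has measured where along the rail the gap lies, so feel for it with the dish, sliding it along until it drops in or meets a plate; the blue slotted stand can hold the dish on edge while you change your grip. Never let the dish touch the bench, and leave the other things where they are.

Things in the scene. Friction and masses are not known exactly. Their poses are not given: they have to be found in the camera images.
- dish: Closed agar dish, a loose flat disc 60 mm across, 15 mm thick, about 30 g: amber base, white lid with a blue dot. Origin at the centre of its base face (underneath at the start); z points from base to lid: up at the start, down once turned over. Round: its yaw means nothing. Starts on the turntable's hub, within 3 mm of centred.
- dish_center (a point): The middle of the dish, 7.5 mm from each face, on its axis. Axes as the dish's.
- turntable: Fixed turntable the dish starts on (it does not turn): grey foot 84 mm across, 12 mm high, thin post, steel hub 40 mm across with its top 45 mm above the bench; the dish overhangs the hub by 10 mm all round, with free space below. Origin on the bench under the centre, z up.
- stand: Fixed blue slotted stand that can hold the dish on edge (optional). Foot 80 (x) by 90 (y) mm, 10 mm high. Two upright cheeks, 46 mm long in x, 17.4 mm apart in y, their tops 48 mm above the bench; lips above flare to a 23 mm mouth at 57 mm. A dish in the slot has its axis along y, overhangs the cheeks by 7 mm at both ends in x and may lean up to 8 degrees. Origin on the bench, z up.
- stand_slot (a point): Where the centre of a dish standing in the slot comes to lie: 55 mm above the bench, midway between the cheeks (the dish then rests on two white cross bars, 17 mm either side of the middle in x).
- rail: Fixed carrier rail: white bar 36 mm wide (x), 226 mm long (y), its top (the white floor) 40 mm above the bench; base plate 80 by 226 mm, 6 mm thick. The dish overhangs the bar by 12 mm on both sides. Two fixed green plates lie on the floor, see rail_top. Origin on the bench under the rail's middle, y along the rail, z up.
- rail_top (a point): Middle of the white floor, 40 mm above the bench. Two green plates lie on it, each 36 mm wide, 60 mm long (y), 6 mm thick, one towards each end, 64 mm apart. The middle of that gap lies up to 18 mm either way in y from this point, each time elsewhere, unmeasured. Dish centre above the bench: 47.5 mm in the gap, 53.5 mm on the plates. Axes as the rail's.
- dish_stack: Bystander, loose: two closed 60 mm dishes on top of each other, 30 mm high. Origin at the centre of the underside.
- marker: Bystander, loose: blue and grey marker pen lying along its y, 135 mm long, 12 mm thick. Origin underneath its middle.
- amber_vial: Bystander, loose: upright amber vial with black cap, 24 mm in diameter, 45 mm high. Origin at the centre of the underside.
- tip_box: Bystander, loose: box of pipette tips, 60 by 90 by 48 mm high, blue top. Origin at the centre of the underside.
- vial_cap: Bystander, loose: red vial cap, 24 mm in diameter, 14 mm high. Origin at the centre of the underside.
There are look-alikes about, which are no part of the job. Of the things like the dish, leave any that is black, pink or purple; of the rest the larger one is meant.

How it is judged (in metres and radians):
On the way:
1. the dish, turned over with its lid underneath, is brought down to the rail while still held in the fingers (angle between dish's own z axis and vertical above 2.88 rad and contact force between the fingers and dish above 0.3 N and z of dish_center in the frame of rail below 0.06 m and x of dish_center in the frame of rail between -0.018 and 0.018 m and y of dish_center in the frame of rail between -0.11 and 0.11 m), for 0.1 s.
At the end, for the whole second after the job is handed in: The dish lies at rest and released, turned over (lid down, level within 3 degrees), its centre 45 to 49.5 mm above the bench, that is on the white floor in the gap between the green plates (within 25 mm of the rail's middle in y), and within 10 mm of the rail's centre line in x (angle between dish's own z axis and vertical above 3.09 rad and z of dish_center in the frame of rail between 0.045 and 0.0495 m and x of dish_center in the frame of rail between -0.01 and 0.01 m and y of dish_center in the frame of rail between -0.025 and 0.025 m and linear speed of dish below 0.01 m/s and angular speed of dish below 0.1 rad/s); the robot touches nothing.
It fails at once if the dish comes down onto the bench (height (world z) of dish_center below 0.031 m).
It fails at once if a bystander is moved by more than 25 mm (distance of any of dish_stack, marker, amber_vial, tip_box, vial_cap from where it was at the start of the episode above 0.025 m).
It also fails if it takes over 58 s, if anything falls off the work surface, if the arm or the gripper's body presses on something with over 40 N, if the wrist force passes 120 N, or if a joint passes its speed limit or range.

## Robot

A 6-joint arm with a two-finger parallel gripper is mounted at the origin on the work surface. World frame = base frame: x ahead of the robot, y to its left, z up, the work surface at z = 0. Lengths are in mm, angles in rad, forces in N, time in s.
With the tool pointing down it reaches from about 275 to 1000 mm from the base axis. Payload 8.4 kg.
Tool frame: the origin (TCP) lies midway between the tips of the shut fingers; the grasp point (between the pads) lies 19 mm behind it; z points along the fingers, y is the line along which they close (so a half turn about z gives the same grasp; the last joint's range is limited). The gripper opens to 85 mm and grips with 20 to 120 N. Pads are 22 mm wide; open, the fingers measure 114 mm over their backs; the gripper's body (76 mm by 85 mm) begins 54 mm behind the grasp point. The pads swing forward as they close: fully open they stand 13 mm farther back than shut.
Start: joints at [-1.202, 0.353, 1.633, -0, 1.155, -0.002], TCP at [226.474, -582.527, 231.281] pointing down, gripper open.
Joint ranges: [-2.63, 2.63], [-0.92, 2.1], [0.06, 2.66], [-1.3, 4.44], [0, 2.69], [-3.02, 3.02]. Speed limits (rad/s): [2.22, 2.22, 2.79, 3.14, 3.14, 3.14].

## Interface

Orientations are given as [roll, pitch, yaw] about the fixed x, y, z axes, in that order (R = Rz(yaw) Ry(pitch) Rx(roll)).
In Python, from rig import telemetry, optics, r gives the robot as it stands.
- The arm moves only by the tool play_rows, never from a script. Its arguments are lists of equal length, an entry for each row: "dp": the shift along the tool's x, y, z in units of 40 mm (1.0 is 40 mm), a list of three; "rot": the turn, a rotation vector about the tool's x, y, z in units of 6 degrees (1.0 is 6 degrees), a list of three. In form: {"dp": [[tx, ty, tz], ...], "rot": [[ax, ay, az], ...]}. A call has 1 to 5 rows; each row is the pose to reach, as a shift and turn from the pose commanded when the call began, along the tool's axes at that moment; what a row does not reach only later rows make up. A row lasts 1/12 s, in which the tool goes at most 41.7 mm and 7.16 degrees, less where a joint would pass 70% of its speed; a pose out of reach is approached as far as the arm can. A call with a gripper value outside its range is refused whole. "fingers" is the opening, from 0 (shut) to 1 (fully open), set as the call begins (left out, the last holds). The fingers move at their own pace and stop on an object; "grip_force" is the grip in N (left out, the last holds). Time passes only in rows, so rows that repeat a pose let the fingers close. It gives the time, the measured TCP pose, the force, the opening and the grip force at its end, in the units of the state.
- telemetry.sense(): the state, without advancing time (a new reading comes with each control period).
- optics.grab_frame(name): name is "scene" or "top"; returns a dict with "color" (400x640x3 uint8, red, green, blue), "mtx" (3x3 intrinsics, pixels), "D" ([k1, k2, p1, p2, k3] as OpenCV has them; the pictures are not rectified), "R" (3x3) and "t" (3): a world point X has camera coordinates R X + t. Camera axes: x right, y down, z forward; pixel columns grow to the right and rows downward; lengths in mm; the calibration is good to about 2 mm. A picture is of the moment at which its call begins. There is no depth.
- r.sign_off(): hands the job in; it is judged then, once.
The state is a dict: "clock": time; "qpos": joint angles; "qvel": joint speeds; "joint_efforts": joint torques, N m; "eef_pos": TCP position; "tcp_rot": TCP orientation; "contact_force": force on the tool from outside, world axes, zero at the start; "wrist_torque": the same for the moment, N m; "opening": opening from 0.0 (shut) to 1.0 (fully open); "grasp_force": force on a finger pad.
Only numpy, scipy, OpenCV 4.12 (cv2) and the standard library are available. Lean on these libraries where they do the work, as an engineer would, in place of code of your own. Each camera call takes 0.05 s, during which the arm holds its last target. There are 200 camera calls.

## Working session

There is one attempt and no reset: what is moved stays moved. The work goes in short steps, Python scripts to look and compute and a tool call to move; the robot and the scene stay as the last step left them, time stands still between calls to the robot, and variables do not carry over. Pictures are saved under pics/ and viewed, at most 10 in all, crops included, and the job is handed in when it is done.

Besides the shell and the picture viewer there is one more tool, called after "Request:" in YAML: its name, and indented under it one key for each argument. play_rows: Moves the arm, as the interface text tells. Its arguments: {"type":"object","properties":{"dp":{"type":"array"},"rot":{"type":"array"},"fingers":{"type":"number"},"grip_force":{"type":"number"}},"required":["dp","rot"]}

```bash
ls; mkdir -p pics
python3 - <<'E'
from rig import telemetry, optics, r
import cv2, numpy as np
print(telemetry.sense())
for n in("scene","top"):
    f=optics.grab_frame(n); cv2.imwrite(f"pics/{n}0.png",f["color"][...,::-1])
    np.savez(f"{n}0.npz",**f)
    print(n,f["mtx"],f["D"],f["R"],f["t"])
E
```

```text
pics
{'clock': 0.0, 'qpos': array([-1.20235288e+00,  3.53620582e-01,  1.63413393e+00, -1.52182273e-05,
        1.15515614e+00, -2.42429114e-03]), 'qvel': array([-0.00043038, -0.00022272, -0.00064885, -0.00122459,  0.00012247,
        0.00032638]), 'joint_efforts': array([-3.39101352e-03, -6.05255055e+01, -3.42080283e+01, -3.07261771e-04,
        9.61488462e-03, -7.41623808e-06]), 'eef_pos': array([ 226.3311754 , -582.08700774,  230.57896382]), 'tcp_rot': array([-3.14027462e+00,  1.07191537e-05,  3.70873899e-01]), 'contact_force': array([ 0.18904602, -0.24358786, -0.28317239]), 'wrist_torque': array([ 0.02954003,  0.01040713, -0.0007524 ]), 'grasp_force': 0.0, 'opening': 1.0036672146557837}
scene [[433.36709161   0.         318.49840563]
 [  0.         433.36709161 195.35359549]
 [  0.           0.           1.        ]] [-0.00788709  0.          0.          0.          0.        ] [[ 0.48372503  0.87520103 -0.00576631]
 [ 0.66581084 -0.37225504 -0.64662362]
 [-0.5680722   0.30894876 -0.76278742]] [-280.03802508 -302.09392646 1255.19200153]
top [[509.59644342   0.         310.65864906]
 [  0.         509.59644342 188.08206033]
 [  0.           0.           1.        ]] [-0.06831094  0.          0.          0.          0.        ] [[-0.0209535  -0.99974989  0.00781704]
 [-0.98825575  0.01952758 -0.1515561 ]
 [ 0.15136555 -0.01090087 -0.98841775]] [  32.70721094  545.70731087 1042.29157647]
```

View pics/scene0.png

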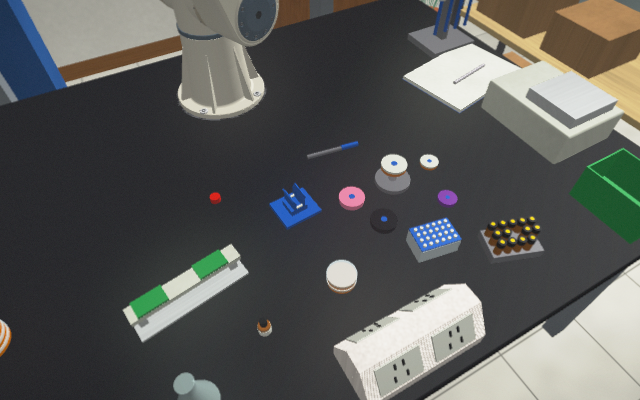

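View pics/top0.png

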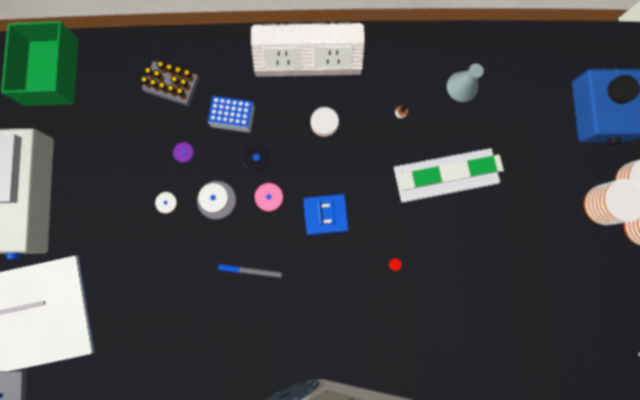

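The white-lidded candidates are the disc on the turntable (top 213,198; scene 394,163) and a smaller disc on the bench (top 166,202; scene 429,161). Pink (268,197), black (256,157) and purple (183,152) are excluded. The larger white disc, on the grey turntable, fits the description; I'll confirm it in a crop and measure.

```bash
cat > h.py <<'E'
import cv2, numpy as np
from scipy.spatial.transform import Rotation as Ro
def load(n): return dict(np.load(n+".npz"))
def ray(f,uv,z):
    p=cv2.undistortPoints(np.array([[uv]],float),f["mtx"],f["D"])[0,0]
    d=f["R"].T@np.array([p[0],p[1],1]); c=-f["R"].T@f["t"]
    return c+d*(z-c[2])/d[2]
def proj(f,X): return cv2.projectPoints(np.array([X],float),cv2.Rodrigues(f["R"])[0],f["t"],f["mtx"],f["D"])[0][0,0]
def blobs(f,lo,hi,roi=None,minA=15):
    h=cv2.cvtColor(f["color"],cv2.COLOR_RGB2HSV); m=cv2.inRange(h,lo,hi)
    if roi: k=np.zeros_like(m); a,b,c,d=roi; k[b:d,a:c]=255; m&=k
    return [c for c in cv2.findContours(m,cv2.RETR_EXTERNAL,cv2.CHAIN_APPROX_NONE)[0] if cv2.contourArea(c)>=minA]
def rect(f,c,z):
    P=np.array([ray(f,p[0],z)[:2] for p in c],np.float32); return cv2.minAreaRect(P), cv2.minEnclosingCircle(P)
E
python3 - <<'E'
from h import *
t=load("top0"); s=load("scene0")
B=((100,120,60),(130,255,255)); W=((0,0,150),(180,70,255)); G=((50,100,50),(85,255,255))
def show(l,f,lohi,roi,z,mn=15):
    for c in blobs(f,*lohi,roi,mn):
        R,C=rect(f,c,z); print(l,"box",np.round(R[0],1),np.round(R[1],1),round(R[2],1),"circ",np.round(C[0],1),round(C[1],1),"px",cv2.boundingRect(c))
show("dish top",t,W,(190,170,240,225),60); show("dish scene",s,W,(375,145,412,185),60)
show("dot top",t,B,(200,185,225,210),60,3); show("dot scene",s,B,(385,155,404,170),60,3)
show("small",t,W,(150,185,182,218),15)
show("green top",t,G,(390,145,510,205),46,50); show("green scene",s,G,(110,230,260,330),46,50)
show("railwhite top",t,((0,0,110),(180,60,255)),(385,140,512,210),40,50)
show("standblue top",t,((100,120,40),(130,255,255)),(295,185,355,240),10,50)
show("pink",t,((160,60,100),(180,255,255)),(245,175,290,220),15)
show("stack",t,W,(300,95,350,145),30)
show("red",t,((0,150,80),(8,255,255)),(380,250,410,280),14)
show("marker",t,((100,120,40),(130,255,255)),(210,255,300,285),6)
a=cv2.resize(t["color"][130:250,140:300],None,fx=4,fy=4)[...,::-1]
cv2.imwrite("pics/c1.png",a)
b=cv2.resize(t["color"][140:245,295:515],None,fx=3.6,fy=3.6,interpolation=cv2.INTER_CUBIC)[...,::-1]
cv2.imwrite("pics/c2.png",b)
E
```

```text
dish top box [527.7 226. ] [62.9 61. ] 88.9 circ [527.7 226.9] 32.6 px (198, 183, 31, 30)
dish scene box [526.6 223.7] [58.9 57. ] 60.8 circ [527.2 223.3] 30.0 px (381, 154, 27, 19)
dot top box [528.6 227. ] [8.4 6.3] 0.5 circ [528.6 226.8] 4.3 px (211, 195, 4, 5)
dot scene box [525.5 223.8] [11.6  9.5] 60.8 circ [526.4 223.4] 6.2 px (391, 161, 6, 4)
small box [526. 339.] [44.4 43.9] 89.0 circ [525.6 338.4] 23.2 px (155, 192, 21, 21)
green top box [ 566.  -226.5] [33.7 57.5] 9.6 circ [ 565.8 -226.5] 31.5 px (413, 167, 28, 20)
green top box [ 587.3 -348.2] [33.6 57.8] 9.8 circ [ 586.5 -348.6] 32.1 px (468, 156, 29, 20)
green scene box [ 586.2 -352.8] [39.6 60.2] 9.9 circ [ 585.  -352.4] 34.5 px (129, 284, 40, 34)
green scene box [ 565.2 -230.6] [39.5 60. ] 9.5 circ [ 564.2 -230.6] 34.2 px (191, 249, 37, 30)
railwhite top box [ 571.3 -278.8] [ 80.8 236.7] 9.9 circ [ 572.7 -276.7] 121.2 px (393, 148, 111, 55)
standblue top box [493.9  -9.1] [86.  95.8] 4.3 circ [494.   -9.8] 61.1 px (302, 193, 47, 43)
pink box [533.3 113.8] [62.2 63. ] 44.3 circ [533.7 113.9] 32.4 px (254, 182, 30, 30)
stack box [696.6 -12.1] [59.4 63.7] 88.8 circ [696.7 -11. ] 32.6 px (311, 107, 28, 29)
red box [ 381.9 -155.4] [27. 26.] 43.4 circ [ 381.6 -155. ] 14.2 px (388, 258, 14, 13)
marker box [382.1 202.8] [48.3 18. ] 81.0 circ [381.2 202.9] 24.4 px (217, 263, 23, 11)
```

View pics/c1.png

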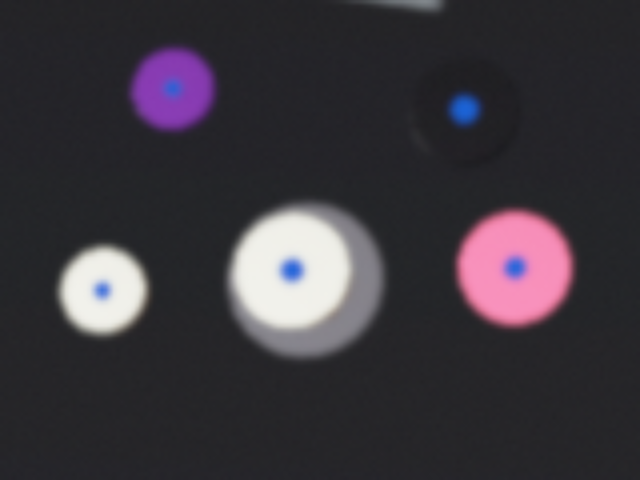

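View pics/c2.png

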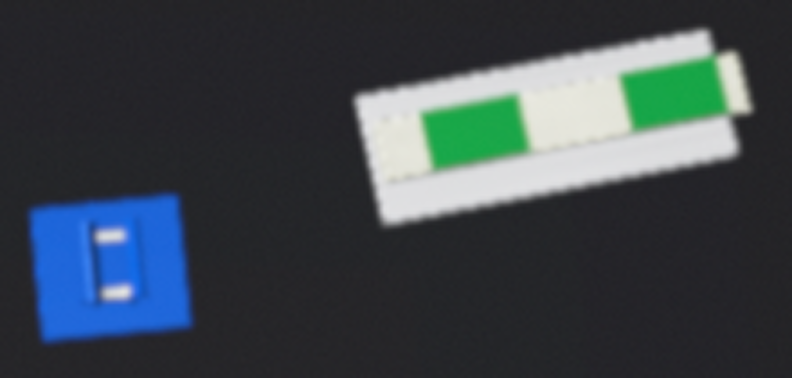

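The crop confirms it: the ~60 mm white dish sits on the grey turntable at top px (213,198), and the small white look-alike is only 44 mm. The second crop shows the stand with its white bars at (326,205) and (327,221), and the rail with the green plates.

Plan: grip the dish across its diameter with the tool tilted −45°, roll it +90° into the stand, swing the open gripper back 90° around the dish, regrip, and roll +90° again onto the rail.

```bash
cat >> h.py <<'E'
R0=np.array([[0,1,0],[1,0,0],[0,0,-1.]]); GZ=25.  # grip point behind TCP with 60 mm between pads
def Rt(psi,phi): return Ro.from_euler("z",psi,degrees=True)*Ro.from_euler("x",phi,degrees=True)*Ro.from_matrix(R0)
def now():
    from rig import telemetry
    s=telemetry.sense(); return s,np.array(s["eef_pos"]),Ro.from_euler("xyz",s["tcp_rot"])
def where(psi):
    s,p,R=now(); print("t",round(s["clock"],2),"grip pt",np.round(p+R.apply([0,0,-GZ]),1),"tilt err",np.round((Rt(psi,0).inv()*R).as_rotvec(degrees=True),2),
     "F",np.round(s["contact_force"],1),"open",round(s["opening"],3),"gf",round(s["grasp_force"],1),"q",np.round(s["qpos"],2))
def plan(way,p=None,R=None,mm=36,dg=6.3):
    """way: (grip point, psi, phi) list; grip point and turn interpolated; prints rows in tool units, calls of 5"""
    if p is None: _,p,R=now()
    c=p+R.apply([0,0,-GZ]); L=[]
    for g,psi,phi in way:
        T=Rt(psi,phi); rv=(R.inv()*T).as_rotvec(); g=np.array(g,float)
        q0=c+R.apply([0,0,GZ]); q1=g+T.apply([0,0,GZ])
        n=int(np.ceil(max(np.linalg.norm(q1-q0)/mm,np.linalg.norm(g-c)/mm,np.degrees(np.linalg.norm(rv))/dg,1)))
        for k in range(1,n+1):
            S=R*Ro.from_rotvec(rv*k/n); L.append((c+(g-c)*k/n+S.apply([0,0,GZ]),S))
        c,R=g,T
    _,bp,bR=now()
    for i in range(0,len(L),5):
        ch=L[i:i+5]
        print("dp",[[round(float(v),2)+0. for v in bR.inv().apply(a-bp)/40] for a,_ in ch],"rot",[[round(float(v),2)+0. for v in (bR.inv()*S).as_rotvec(degrees=True)/6] for _,S in ch])
        bp,bR=ch[-1]
E
python3 - <<'E'
from h import *
t=load("top0"); s=load("scene0")
for n,f,roi in(("top",t,(312,195,345,232)),("scene",s,(280,182,312,215))):
    m=[]
    for c in blobs(f,(0,0,130),(180,110,255),roi,3):
        x,y,w,h=cv2.boundingRect(c); P=ray(f,(x+w/2-.5,y+h/2-.5),30); m.append(P); print(n,(x,y,w,h),P.round(1))
    c=blobs(f,(100,120,40),(130,255,255),(265,175,330,232) if n=="scene" else (295,185,355,240),50)
    for k in c: R,_=rect(f,k,10); print(n,"foot",np.round(R[0],1),np.round(R[1],1),round(R[2],1))
# coarse route: over the table at height, then above dish tilted
plan([((300,-400,260),4.3,0),((527,225,260),4.3,-45)])
E
```

```text
top (323, 219, 9, 5) [476.4 -11.8  30. ]
top (321, 203, 9, 5) [510.8  -8.4  30. ]
top foot [493.9  -9.1] [86.  95.8] 4.3
scene (296, 203, 7, 6) [510.2 -10.1  30. ]
scene (290, 193, 5, 5) [476.1 -10.   30. ]
scene foot [484.5 -14.4] [105.5  91.7] 4.3
dp [[0.28, -0.3, -0.01], [0.56, -0.6, -0.02], [0.84, -0.89, -0.03], [1.12, -1.19, -0.04], [1.4, -1.49, -0.04]] rot [[0.0, 0.0, -1.01], [0.0, 0.0, -2.03], [0.0, 0.0, -3.04], [0.0, 0.0, -4.06], [0.0, 0.0, -5.07]]
dp [[0.39, -0.11, -0.01], [0.79, -0.23, -0.02], [1.18, -0.34, -0.03], [1.57, -0.46, -0.04], [1.96, -0.57, -0.04]] rot [[0.0, 0.0, -1.01], [0.0, 0.0, -2.03], [0.0, 0.0, -3.04], [0.0, 0.0, -4.06], [0.0, 0.0, -5.07]]
dp [[0.4, 0.1, -0.01], [0.79, 0.2, -0.02], [1.62, 0.39, -0.02], [2.45, 0.58, -0.02], [3.28, 0.77, -0.02]] rot [[0.0, 0.0, -1.01], [0.0, 0.0, -2.03], [-0.04, -0.39, -2.03], [-0.09, -0.79, -2.03], [-0.13, -1.18, -2.03]]
dp [[0.77, 0.36, -0.1], [1.53, 0.72, -0.2], [2.3, 1.08, -0.3], [3.06, 1.44, -0.4], [3.83, 1.8, -0.51]] rot [[0.0, -0.39, 0.0], [0.0, -0.79, 0.0], [0.0, -1.18, 0.0], [0.0, -1.58, 0.0], [0.0, -1.97, 0.0]]
dp [[0.73, 0.36, -0.26], [1.46, 0.72, -0.52], [2.19, 1.08, -0.78], [2.91, 1.44, -1.04], [3.64, 1.8, -1.31]] rot [[0.0, -0.39, 0.0], [0.0, -0.79, 0.0], [0.0, -1.18, 0.0], [0.0, -1.58, 0.0], [0.0, -1.97, 0.0]]
dp [[0.66, 0.36, -0.41], [1.32, 0.72, -0.82], [1.98, 1.08, -1.23], [2.64, 1.44, -1.64], [3.3, 1.8, -2.05]] rot [[0.0, -0.39, 0.0], [0.0, -0.79, 0.0], [0.0, -1.18, 0.0], [0.0, -1.58, 0.0], [0.0, -1.97, 0.0]]
dp [[0.56, 0.36, -0.54]] rot [[0.0, -0.39, 0.0]]
```

Request:
play_rows:
  dp:
    - [0.28,-0.3,-0.01]
    - [0.56,-0.6,-0.02]
    - [0.84,-0.89,-0.03]
    - [1.12,-1.19,-0.04]
    - [1.4,-1.49,-0.04]
  rot:
    - [0,0,-1.01]
    - [0,0,-2.03]
    - [0,0,-3.04]
    - [0,0,-4.06]
    - [0,0,-5.07]
  fingers: 1

```text
clock: 0.52
eef_pos: [257.1, -505.8, 232.5]
tcp_rot: [-3.141, -0.0, 0.907]
contact_force: [0.4, 0.7, -0.1]
opening: 0.997
grasp_force: 0.0
```

Request:
play_rows:
  dp:
    - [0.39,-0.11,-0.01]
    - [0.79,-0.23,-0.02]
    - [1.18,-0.34,-0.03]
    - [1.57,-0.46,-0.04]
    - [1.96,-0.57,-0.04]
  rot:
    - [0,0,-1.01]
    - [0,0,-2.03]
    - [0,0,-3.04]
    - [0,0,-4.06]
    - [0,0,-5.07]

```text
clock: 0.93
eef_pos: [287.9, -430.1, 234.2]
tcp_rot: [-3.141, -0.0, 1.438]
contact_force: [0.2, -0.2, 0.3]
opening: 0.999
grasp_force: 0.0
```

Request:
play_rows:
  dp:
    - [0.4,0.1,-0.01]
    - [0.79,0.2,-0.02]
    - [1.62,0.39,-0.02]
    - [2.45,0.58,-0.02]
    - [3.28,0.77,-0.02]
  rot:
    - [0,0,-1.01]
    - [0,0,-2.03]
    - [-0.04,-0.39,-2.03]
    - [-0.09,-0.79,-2.03]
    - [-0.13,-1.18,-2.03]

```text
clock: 1.35
eef_pos: [336.3, -304.3, 235.0]
tcp_rot: [3.14, 0.126, 1.644]
contact_force: [0.9, 0.0, 1.1]
opening: 1.004
grasp_force: 0.0
```

Request:
play_rows:
  dp:
    - [0.77,0.36,-0.1]
    - [1.53,0.72,-0.2]
    - [2.3,1.08,-0.3]
    - [3.06,1.44,-0.4]
    - [3.83,1.8,-0.51]
  rot:
    - [0,-0.39,0]
    - [0,-0.79,0]
    - [0,-1.18,0]
    - [0,-1.58,0]
    - [0,-1.97,0]

```text
clock: 1.77
eef_pos: [396.8, -144.4, 236.9]
tcp_rot: [3.139, 0.333, 1.645]
contact_force: [0.9, -0.0, 0.0]
opening: 1.001
grasp_force: 0.0
```

Request:
play_rows:
  dp:
    - [0.73,0.36,-0.26]
    - [1.46,0.72,-0.52]
    - [2.19,1.08,-0.78]
    - [2.91,1.44,-1.04]
    - [3.64,1.8,-1.31]
  rot:
    - [0,-0.39,0]
    - [0,-0.79,0]
    - [0,-1.18,0]
    - [0,-1.58,0]
    - [0,-1.97,0]

```text
clock: 2.18
eef_pos: [457.1, 15.8, 239.0]
tcp_rot: [3.14, 0.539, 1.646]
contact_force: [1.8, 0.3, -0.3]
opening: 1.0
grasp_force: 0.0
```

Run:
```python
from h import *
where(4.3)
plan([((527.3,225.1,200),4.3,-45)])
```

```text
t 2.18 grip pt [456.1  28.5 260.5] tilt err [-8.000e-02 -3.088e+01 -1.000e-02] F [ 1.8  0.3 -0.3] open 1.0 gf 0.0 q [ 0.4   0.18  1.97 -0.54  1.23  0.58]
dp [[0.67, 0.31, -0.16], [1.35, 0.61, -0.33], [2.02, 0.92, -0.49], [2.69, 1.23, -0.66], [3.37, 1.53, -0.83]] rot [[0.0, -0.34, 0.0], [0.0, -0.67, 0.0], [0.01, -1.01, 0.0], [0.01, -1.34, 0.0], [0.01, -1.68, 0.0]]
dp [[0.63, 0.31, -0.28], [1.27, 0.61, -0.57]] rot [[0.0, -0.34, 0.0], [0.0, -0.67, 0.0]]
```

Request:
play_rows:
  dp:
    - [0.67,0.31,-0.16]
    - [1.35,0.61,-0.33]
    - [2.02,0.92,-0.49]
    - [2.69,1.23,-0.66]
    - [3.37,1.53,-0.83]
  rot:
    - [0,-0.34,0]
    - [0,-0.67,0]
    - [0,-1.01,0]
    - [0,-1.34,0]
    - [0,-1.68,0]

```text
clock: 2.6
eef_pos: [508.2, 152.4, 197.9]
tcp_rot: [3.141, 0.715, 1.646]
contact_force: [0.5, 0.1, 0.6]
opening: 0.999
grasp_force: 0.0
```

Request:
play_rows:
  dp:
    - [0.63,0.31,-0.28]
    - [1.27,0.61,-0.57]
    - [1.27,0.61,-0.57]
    - [1.27,0.61,-0.57]
  rot:
    - [0,-0.34,0]
    - [0,-0.67,0]
    - [0,-0.67,0]
    - [0,-0.67,0]

```text
clock: 2.93
eef_pos: [528.1, 207.0, 180.8]
tcp_rot: [-3.139, 0.784, 1.649]
contact_force: [-0.6, -1.0, -0.6]
opening: 0.998
grasp_force: 0.0
```

Run:
```python
from h import *
where(4.3)
plan([((527.3,225.1,110),4.3,-45),((527.3,225.1,52.5),4.3,-45)],mm=30)
```

```text
t 2.93 grip pt [526.8 224.6 198.5] tilt err [  0.07 -44.93  -0.13] F [-0.6 -1.  -0.6] open 0.998 gf 0.0 q [ 0.72  0.59  1.62 -0.6   1.49  0.87]
dp [[0.52, 0.01, 0.52], [1.05, 0.01, 1.04], [1.57, 0.02, 1.56], [2.08, 0.02, 2.07], [2.58, 0.02, 2.58]] rot [[0.0, 0.0, 0.01], [0.0, -0.01, 0.02], [0.0, -0.01, 0.02], [0.0, -0.01, 0.02], [0.0, -0.01, 0.02]]
```

Request:
play_rows:
  dp:
    - [0.52,0.01,0.52]
    - [1.05,0.01,1.04]
    - [1.57,0.02,1.56]
    - [2.08,0.02,2.07]
    - [2.58,0.02,2.58]
  rot:
    - [0,0,0.01]
    - [0,-0.01,0.02]
    - [0,-0.01,0.02]
    - [0,-0.01,0.02]
    - [0,-0.01,0.02]

```text
clock: 3.35
eef_pos: [529.0, 205.2, 36.3]
tcp_rot: [3.138, 0.783, 1.641]
contact_force: [-1.0, -0.1, 0.4]
opening: 0.995
grasp_force: 0.0
```

Request:
play_rows:
  dp:
    - [0,0,0]
    - [0,0,0]
  rot:
    - [0,0,0]
    - [0,0,0]

```text
clock: 3.52
eef_pos: [528.5, 204.8, 36.8]
tcp_rot: [-3.141, 0.786, 1.644]
contact_force: [0.0, 0.0, 0.4]
opening: 1.002
grasp_force: 0.0
```

Run:
```python
from h import *
from rig import optics
where(4.3)
im=[]
for n in("scene","top"):
    f=optics.grab_frame(n); np.savez(n+"1.npz",**f)
    u,v=proj(f,[527.3,225.1,52.5]).astype(int); im.append(cv2.resize(f["color"][v-50:v+50,u-65:u+65],(390*1,300)))
cv2.imwrite("pics/g1.png",np.hstack(im)[...,::-1])
plan([((527.3,225.1,52.5),4.3,-45)])
```

```text
t 3.52 grip pt [527.2 222.4  54.5] tilt err [  0.08 -45.01   0.14] F [0.  0.  0.4] open 1.002 gf 0.0 q [ 0.72  0.79  1.65 -0.63  1.3   1.  ]
dp [[0.09, -0.03, 0.04]] rot [[0.01, -0.02, -0.04]]
```

View pics/g1.png

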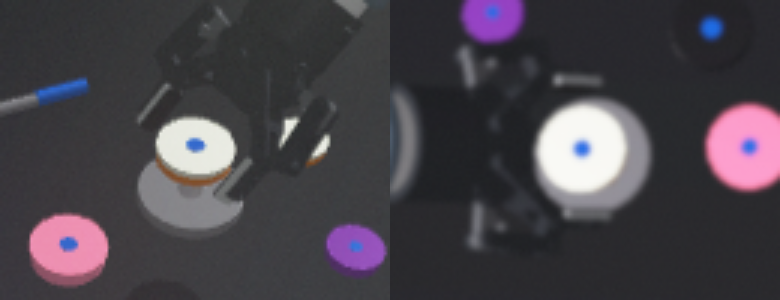

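Both views show the open fingers straddling the white dish, left and right of it, roughly centred. I'll make the small correction and close.

Request:
play_rows:
  dp:
    - [0.09,-0.03,0.04]
    - [0.09,-0.03,0.04]
  rot:
    - [0.01,-0.02,-0.04]
    - [0.01,-0.02,-0.04]

```text
clock: 3.78
eef_pos: [528.3, 208.2, 34.2]
tcp_rot: [-3.141, 0.785, 1.647]
contact_force: [0.3, 0.1, 0.5]
opening: 0.999
grasp_force: 0.0
```

Request:
play_rows:
  dp:
    - [0,0,0]
    - [0,0,0]
    - [0,0,0]
    - [0,0,0]
    - [0,0,0]
  rot:
    - [0,0,0]
    - [0,0,0]
    - [0,0,0]
    - [0,0,0]
    - [0,0,0]
  fingers: 0.5
  grip_force: 35

```text
clock: 4.2
eef_pos: [528.2, 208.0, 33.8]
tcp_rot: [-3.14, 0.786, 1.647]
contact_force: [-1.5, 2.8, 6.0]
opening: 0.695
grasp_force: 36.8
```

Request:
play_rows:
  dp:
    - [0,0,0]
    - [0,0,0]
    - [0,0,0]
  rot:
    - [0,0,0]
    - [0,0,0]
    - [0,0,0]

```text
clock: 4.45
eef_pos: [528.2, 207.9, 33.8]
tcp_rot: [-3.14, 0.786, 1.647]
contact_force: [-0.4, 2.2, 6.1]
opening: 0.687
grasp_force: 36.8
```

Run:
```python
from h import *
where(4.3)
s,p,R=now(); g=p+R.apply([0,0,-GZ])
plan([(g+[0,0,90],4.3,-45),((493.4,-10.1,150),4.3,45)],mm=30,dg=6)
```

```text
t 4.45 grip pt [526.8 225.6  51.5] tilt err [  0.05 -45.04  -0.05] F [-0.4  2.2  6.1] open 0.687 gf 36.8 q [ 0.72  0.8   1.64 -0.63  1.3   1.01]
dp [[-0.53, 0.0, -0.53], [-1.06, 0.0, -1.06], [-1.59, 0.0, -1.59], [-1.8, -0.08, -1.35], [-2.0, -0.16, -1.11]] rot [[0.0, 0.0, 0.0], [0.0, 0.0, 0.01], [0.0, 0.01, 0.01], [0.0, 0.94, 0.01], [0.0, 1.88, 0.01]]
dp [[-0.25, -0.08, 0.19], [-0.5, -0.16, 0.37], [-0.75, -0.24, 0.55], [-1.0, -0.32, 0.72], [-1.25, -0.4, 0.88]] rot [[0.0, 0.94, 0.0], [0.0, 1.88, 0.0], [0.0, 2.81, 0.0], [0.0, 3.75, 0.0], [0.0, 4.69, 0.0]]
dp [[-0.3, -0.08, 0.02], [-0.6, -0.16, 0.03], [-0.91, -0.24, 0.04], [-1.21, -0.32, 0.04], [-1.52, -0.4, 0.04]] rot [[0.0, 0.94, 0.0], [0.0, 1.87, 0.0], [0.0, 2.81, 0.0], [0.0, 3.75, 0.0], [0.0, 4.69, 0.0]]
dp [[-0.27, -0.08, -0.15], [-0.54, -0.16, -0.31], [-0.81, -0.24, -0.48], [-1.08, -0.32, -0.65]] rot [[0.0, 0.94, 0.0], [0.0, 1.88, 0.0], [0.0, 2.81, 0.0], [0.0, 3.75, 0.0]]
```

Request:
play_rows:
  dp:
    - [-0.53,0,-0.53]
    - [-1.06,0,-1.06]
    - [-1.59,0,-1.59]
    - [-1.8,-0.08,-1.35]
    - [-2.0,-0.16,-1.11]
  rot:
    - [0,0,0]
    - [0,0,0.01]
    - [0,0.01,0.01]
    - [0,0.94,0.01]
    - [0,1.88,0.01]

```text
clock: 4.87
eef_pos: [524.5, 184.1, 121.9]
tcp_rot: [3.139, 0.584, 1.647]
contact_force: [-0.2, -0.5, -0.0]
opening: 0.689
grasp_force: 37.7
```

Request:
play_rows:
  dp:
    - [-0.25,-0.08,0.19]
    - [-0.5,-0.16,0.37]
    - [-0.75,-0.24,0.55]
    - [-1.0,-0.32,0.72]
    - [-1.25,-0.4,0.88]
  rot:
    - [0,0.94,0]
    - [0,1.88,0]
    - [0,2.81,0]
    - [0,3.75,0]
    - [0,4.69,0]

```text
clock: 5.28
eef_pos: [512.5, 119.6, 120.4]
tcp_rot: [3.14, 0.094, 1.646]
contact_force: [0.6, -0.4, -0.3]
opening: 0.69
grasp_force: 37.7
```

Request:
play_rows:
  dp:
    - [-0.3,-0.08,0.02]
    - [-0.6,-0.16,0.03]
    - [-0.91,-0.24,0.04]
    - [-1.21,-0.32,0.04]
    - [-1.52,-0.4,0.04]
  rot:
    - [0,0.94,0]
    - [0,1.87,0]
    - [0,2.81,0]
    - [0,3.75,0]
    - [0,4.69,0]

```text
clock: 5.7
eef_pos: [501.4, 57.6, 125.1]
tcp_rot: [3.138, -0.398, 1.646]
contact_force: [0.4, -0.1, -1.0]
opening: 0.693
grasp_force: 37.7
```

Request:
play_rows:
  dp:
    - [-0.27,-0.08,-0.15]
    - [-0.54,-0.16,-0.31]
    - [-0.81,-0.24,-0.48]
    - [-1.08,-0.32,-0.65]
    - [-1.08,-0.32,-0.65]
  rot:
    - [0,0.94,0]
    - [0,1.88,0]
    - [0,2.81,0]
    - [0,3.75,0]
    - [0,3.75,0]

```text
clock: 6.12
eef_pos: [491.6, 4.1, 129.9]
tcp_rot: [-3.138, -0.791, 1.639]
contact_force: [0.2, 0.6, -0.9]
opening: 0.688
grasp_force: 37.7
```

Request:
play_rows:
  dp:
    - [0,0,0]
    - [0,0,0]
  rot:
    - [0,0,0]
    - [0,0,0]

```text
clock: 6.28
eef_pos: [491.6, 7.7, 131.2]
tcp_rot: [-3.139, -0.785, 1.643]
contact_force: [-0.9, 1.5, -0.8]
opening: 0.696
grasp_force: 37.7
```

Run:
```python
from h import *
from rig import optics
where(4.3)
im=[]
for n in("scene","top"):
    f=optics.grab_frame(n); np.savez(n+"2.npz",**f)
    u,v=proj(f,[493.4,-10,130]).astype(int); print(n,u,v,proj(f,[493.4,-10.1,150])); im.append(cv2.resize(f["color"][v-50:v+70,u-80:u+80],(400,300)))
cv2.imwrite("pics/g2.png",np.hstack(im)[...,::-1])
```

```text
t 6.28 grip pt [492.9 -10.  148.9] tilt err [ 0.08 44.96  0.09] F [-0.9  1.5 -0.8] open 0.696 gf 37.7 q [-0.43  0.52  1.91  0.71  1.25 -0.93]
scene 293 168 [292.68507194 161.58283024]
top 327 207 [328.34944795 206.57880797]
```

View pics/g2.png

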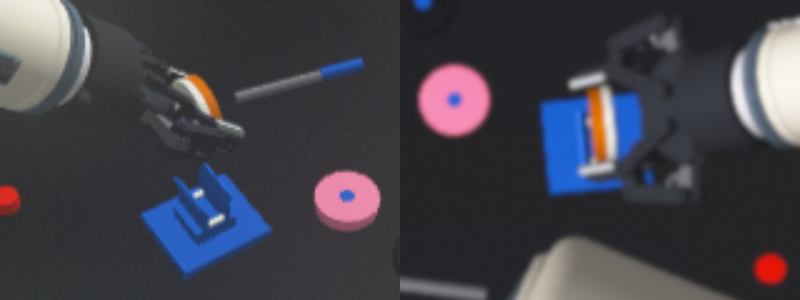

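Dish is held upright over the slot with the lid (white) facing −y and the orange base +y; rim centre in the top crop is near (603,122), i.e. px (328,206), as predicted. I'll measure its lateral offset more finely.

Run:
```python
from h import *
f=load("top2"); u,v=328,206
h=cv2.cvtColor(f["color"],cv2.COLOR_RGB2HSV)
for row in range(192,221,4):
    P=[]
    o=[x for x in range(315,345) if 5<h[row,x,0]<25 and h[row,x,1]>120 and h[row,x,2]>90]
    w=[x for x in range(315,345) if h[row,x,1]<75 and h[row,x,2]>140]
    print(row,"orange",(o[0],o[-1]) if o else o,"white",(w[0],w[-1]) if w else w)
E0=Rt(4.3,0).as_matrix()
ex=np.array([np.cos(.075),np.sin(.075),0]); ey=np.array([-ex[1],ex[0],0])
c=np.array([493,-10,149.])
for a in(-20,0,20):
    for b in(7.5,0,-7.5): print(a,b,proj(f,c+a*ex+b*ey+[0,0,np.sqrt(900-a*a)]).round(1))
for b in (11.5,-11.5): print("mouth",b,proj(f,np.array([493.4,-10.1,57])+b*ey).round(1))
```

```text
192 orange (322, 325) white (327, 329)
196 orange (323, 326) white (328, 331)
200 orange (324, 327) white (329, 331)
204 orange (324, 327) white (322, 332)
208 orange (324, 328) white (329, 332)
212 orange (325, 328) white (330, 333)
216 orange (325, 328) white (330, 333)
220 orange (326, 328) white (323, 332)
-20 7.5 [325.9 216.5]
-20 0 [329.9 216.1]
-20 -7.5 [333.9 215.7]
0 7.5 [324.9 205.4]
0 0 [329. 205.]
0 -7.5 [333.  204.6]
20 7.5 [323.7 195.2]
20 0 [327.7 194.9]
20 -7.5 [331.7 194.5]
mouth 11.5 [321.  212.3]
mouth -11.5 [332.  211.2]
```

Run:
```python
from h import *
plan([((493.4,-10.8,100),4.3,45),((493.4,-10.8,66),4.3,45)],mm=25)
```

```text
dp [[-0.45, 0.0, 0.42], [-0.9, 0.01, 0.84], [-1.2, 0.01, 1.14], [-1.5, 0.01, 1.45]] rot [[-0.01, 0.0, 0.0], [-0.01, 0.01, 0.0], [-0.01, 0.01, 0.0], [-0.01, 0.01, 0.0]]
```

Request:
play_rows:
  dp:
    - [-0.45,0,0.42]
    - [-0.9,0.01,0.84]
    - [-1.2,0.01,1.14]
    - [-1.5,0.01,1.45]
    - [-1.5,0.01,1.45]
  rot:
    - [-0.01,0,0]
    - [-0.01,0.01,0]
    - [-0.01,0.01,0]
    - [-0.01,0.01,0]
    - [-0.01,0.01,0]

```text
clock: 6.8
eef_pos: [490.9, 7.8, 46.2]
tcp_rot: [-3.138, -0.787, 1.644]
contact_force: [-0.2, -0.5, -1.6]
opening: 0.689
grasp_force: 37.7
```

Request:
play_rows:
  dp:
    - [0,0,0]
    - [0,0,0]
  rot:
    - [0,0,0]
    - [0,0,0]

```text
clock: 6.97
eef_pos: [492.5, 6.8, 49.0]
tcp_rot: [3.141, -0.786, 1.646]
contact_force: [0.1, 0.6, -0.2]
opening: 0.687
grasp_force: 37.7
```

Run:
```python
from h import *
where(4.3)
plan([((493.4,-10.8,56),4.3,45)],mm=2.2)
```

```text
t 6.97 grip pt [493.8 -10.8  66.7] tilt err [-2.000e-02  4.506e+01 -2.000e-02] F [ 0.1  0.6 -0.2] open 0.687 gf 37.7 q [-0.43  0.66  1.92  0.75  1.14 -1.04]
dp [[-0.04, 0.0, 0.04], [-0.08, 0.0, 0.08], [-0.11, -0.01, 0.11], [-0.15, -0.01, 0.15], [-0.19, -0.01, 0.19]] rot [[0.0, 0.0, 0.0], [0.0, 0.0, 0.0], [0.0, -0.01, 0.0], [0.0, -0.01, 0.0], [0.0, -0.01, 0.0]]
```

No contact at 66 mm, so the dish is already in the mouth. I'll lower it gently.

Request:
play_rows:
  dp:
    - [-0.04,0,0.04]
    - [-0.08,0,0.08]
    - [-0.11,0,0.11]
    - [-0.15,-0.01,0.15]
    - [-0.15,-0.01,0.15]
  rot:
    - [0,0,0]
    - [0,0,0]
    - [0,0,0]
    - [0,0,0]
    - [0,0,0]

```text
clock: 7.38
eef_pos: [491.6, 6.2, 39.3]
tcp_rot: [-3.141, -0.787, 1.644]
contact_force: [0.5, 0.6, -0.3]
opening: 0.686
grasp_force: 37.7
```

Run:
```python
from h import *
where(4.3)
```

```text
t 7.38 grip pt [492.9 -11.4  56.9] tilt err [ 0.   45.09  0.08] F [ 0.5  0.6 -0.3] open 0.686 gf 37.7 q [-0.44  0.68  1.92  0.75  1.13 -1.05]
```

Request:
play_rows:
  dp:
    - [-0.02,0,0.02]
    - [-0.03,0,0.03]
    - [-0.03,0,0.03]
  rot:
    - [0,0,0]
    - [0,0,0]
    - [0,0,0]

```text
clock: 7.63
eef_pos: [491.8, 6.4, 38.4]
tcp_rot: [-3.141, -0.788, 1.644]
contact_force: [-0.7, -1.2, 5.7]
opening: 0.688
grasp_force: 38.3
```

Request:
play_rows:
  dp:
    - [-0.02,0,0.02]
    - [-0.03,0,0.03]
    - [-0.03,0,0.03]
  rot:
    - [0,0,0]
    - [0,0,0]
    - [0,0,0]

```text
clock: 7.88
eef_pos: [491.9, 6.7, 38.2]
tcp_rot: [3.141, -0.791, 1.645]
contact_force: [-3.3, -3.3, 20.9]
opening: 0.69
grasp_force: 39.2
```

Run:
```python
from h import *
where(4.3)
```

```text
t 7.88 grip pt [493.2 -11.   55.8] tilt err [-3.000e-02  4.531e+01  5.000e-02] F [-3.3 -3.3 20.9] open 0.69 gf 39.2 q [-0.44  0.69  1.92  0.76  1.13 -1.06]
```

Request:
play_rows:
  dp:
    - [0.03,0,-0.03]
    - [0.03,0,-0.03]
  rot:
    - [0,0,0]
    - [0,0,0]

```text
clock: 8.05
eef_pos: [491.9, 6.2, 38.4]
tcp_rot: [3.141, -0.788, 1.645]
contact_force: [0.0, -0.3, 7.0]
opening: 0.692
grasp_force: 38.1
```

Request:
play_rows:
  dp:
    - [0,0,0]
    - [0,0,0]
    - [0,0,0]
    - [0,0,0]
    - [0,0,0]
  rot:
    - [0,0,0]
    - [0,0,0]
    - [0,0,0]
    - [0,0,0]
    - [0,0,0]
  fingers: 1

```text
clock: 8.47
eef_pos: [491.6, 6.2, 37.5]
tcp_rot: [-3.141, -0.787, 1.644]
contact_force: [0.6, 0.1, -0.0]
opening: 0.999
grasp_force: 0.0
```

Run:
```python
from h import *
from rig import optics
where(4.3)
im=[]
for n in("scene","top"):
    f=optics.grab_frame(n); np.savez(n+"3.npz",**f)
    u,v=proj(f,[493.4,-10,60]).astype(int); im.append(cv2.resize(f["color"][v-50:v+40,u-60:u+60],(400,300)))
cv2.imwrite("pics/g3.png",np.hstack(im)[...,::-1])
plan([((493.4,-10.6,57),4.3,-45)],dg=6)
```

```text
t 8.47 grip pt [493.  -11.4  55.2] tilt err [1.000e-02 4.509e+01 7.000e-02] F [ 0.6  0.1 -0. ] open 0.999 gf 0.0 q [-0.44  0.68  1.92  0.75  1.13 -1.05]
dp [[-0.06, 0.0, 0.0], [-0.12, 0.0, -0.01], [-0.17, 0.0, -0.03], [-0.23, 0.0, -0.05], [-0.28, 0.0, -0.08]] rot [[0.0, -0.94, 0.0], [0.0, -1.88, 0.0], [0.0, -2.82, 0.0], [0.0, -3.75, 0.0], [0.0, -4.69, 0.0]]
dp [[-0.06, 0.0, -0.01], [-0.12, 0.0, -0.02], [-0.18, 0.0, -0.03], [-0.23, 0.0, -0.06], [-0.29, 0.0, -0.09]] rot [[0.0, -0.94, 0.0], [0.0, -1.88, 0.0], [0.0, -2.82, 0.0], [0.0, -3.75, 0.0], [0.0, -4.69, 0.0]]
dp [[-0.06, 0.0, -0.01], [-0.12, 0.0, -0.02], [-0.18, 0.0, -0.04], [-0.24, 0.0, -0.06], [-0.29, 0.0, -0.09]] rot [[0.0, -0.94, 0.0], [0.0, -1.88, 0.0], [0.0, -2.82, 0.0], [0.0, -3.75, 0.0], [0.0, -4.69, 0.0]]
dp [[-0.06, 0.0, -0.01]] rot [[0.0, -0.94, 0.0]]
```

View pics/g3.png

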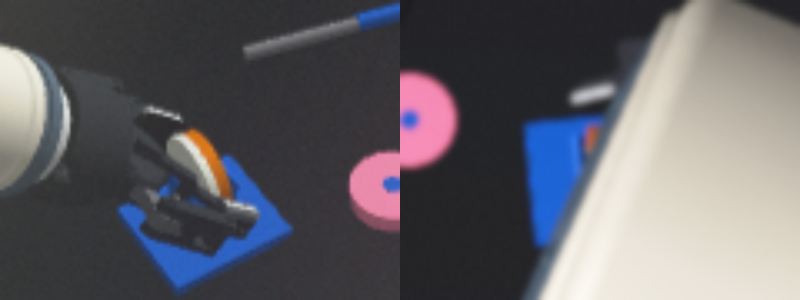

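The dish (white lid left/−y, orange +y) stands in the blue slot, released, with the fingers open on either side. Now I'll swing around it to the −45° tilt.

Request:
play_rows:
  dp:
    - [-0.06,0,0]
    - [-0.12,0,-0.01]
    - [-0.17,0,-0.03]
    - [-0.23,0,-0.05]
    - [-0.28,0,-0.08]
  rot:
    - [0,-0.94,0]
    - [0,-1.88,0]
    - [0,-2.82,0]
    - [0,-3.75,0]
    - [0,-4.69,0]

```text
clock: 8.98
eef_pos: [493.1, -4.3, 32.6]
tcp_rot: [3.14, -0.292, 1.645]
contact_force: [-0.7, 0.7, -1.1]
opening: 0.999
grasp_force: 0.0
```

Request:
play_rows:
  dp:
    - [-0.06,0,-0.01]
    - [-0.12,0,-0.02]
    - [-0.18,0,-0.03]
    - [-0.23,0,-0.06]
    - [-0.29,0,-0.09]
  rot:
    - [0,-0.94,0]
    - [0,-1.88,0]
    - [0,-2.82,0]
    - [0,-3.75,0]
    - [0,-4.69,0]

```text
clock: 9.4
eef_pos: [493.6, -15.6, 32.7]
tcp_rot: [3.141, 0.186, 1.645]
contact_force: [-0.5, 0.4, 0.7]
opening: 0.998
grasp_force: 0.0
```

Request:
play_rows:
  dp:
    - [-0.06,0,-0.01]
    - [-0.12,0,-0.02]
    - [-0.18,0,-0.04]
    - [-0.24,0,-0.06]
    - [-0.29,0,-0.09]
  rot:
    - [0,-0.94,0]
    - [0,-1.88,0]
    - [0,-2.82,0]
    - [0,-3.75,0]
    - [0,-4.69,0]

```text
clock: 9.82
eef_pos: [494.4, -26.1, 38.3]
tcp_rot: [3.141, 0.677, 1.645]
contact_force: [-0.2, 0.3, -1.8]
opening: 0.996
grasp_force: 0.0
```

Request:
play_rows:
  dp:
    - [-0.06,0,-0.01]
    - [-0.06,0,-0.01]
    - [-0.06,0,-0.01]
  rot:
    - [0,-0.94,0]
    - [0,-0.94,0]
    - [0,-0.94,0]

```text
clock: 10.07
eef_pos: [493.4, -27.1, 38.2]
tcp_rot: [-3.135, 0.77, 1.651]
contact_force: [0.4, 0.5, -0.5]
opening: 1.001
grasp_force: 0.0
```

Run:
```python
from h import *
where(4.3)
plan([((493.2,-10.6,55.5),4.3,-45)])
```

```text
t 10.07 grip pt [492.1  -9.8  56.2] tilt err [  0.24 -44.09  -0.15] F [ 0.4  0.5 -0.5] open 1.001 gf 0.0 q [ 0.41  0.64  2.01 -0.88  1.02  1.02]
dp [[-0.01, 0.03, 0.03]] rot [[-0.03, -0.15, 0.04]]
```

Request:
play_rows:
  dp:
    - [-0.01,0.03,0.02]
    - [-0.01,0.03,0.02]
    - [-0.01,0.03,0.02]
  rot:
    - [-0.03,-0.15,0.03]
    - [-0.03,-0.15,0.03]
    - [-0.03,-0.15,0.03]

```text
clock: 10.32
eef_pos: [495.1, -29.4, 39.3]
tcp_rot: [3.138, 0.785, 1.64]
contact_force: [0.6, -0.3, 0.5]
opening: 1.003
grasp_force: 0.0
```

Request:
play_rows:
  dp:
    - [0,0,0]
    - [0,0,0]
    - [0,0,0]
    - [0,0,0]
    - [0,0,0]
  rot:
    - [0,0,0]
    - [0,0,0]
    - [0,0,0]
    - [0,0,0]
    - [0,0,0]
  fingers: 0.5
  grip_force: 35

```text
clock: 10.73
eef_pos: [494.8, -29.2, 39.6]
tcp_rot: [3.138, 0.787, 1.641]
contact_force: [-2.9, 1.0, 5.2]
opening: 0.688
grasp_force: 36.4
```

Run:
```python
from h import *
from rig import optics
where(4.3)
im=[]
for n in("scene","top"):
    f=optics.grab_frame(n); np.savez(n+"4.npz",**f)
s,p,R=now(); g=p+R.apply([0,0,-GZ])
plan([(g+[0,0,105],4.3,-45),((540,-170,160),7,20),((576,-289.5,150),9.8,45)],mm=30,dg=6)
```

```text
t 10.73 grip pt [493.5 -11.5  57.2] tilt err [ -0.07 -45.11   0.17] F [-2.9  1.   5.2] open 0.688 gf 36.4 q [ 0.42  0.65  2.01 -0.89  1.03  1.04]
dp [[-0.46, 0.0, -0.46], [-0.93, 0.0, -0.93], [-1.39, 0.0, -1.39], [-1.86, 0.01, -1.85], [-2.05, 0.09, -1.59]] rot [[0.0, 0.0, -0.01], [0.0, 0.01, -0.01], [0.0, 0.01, -0.02], [0.0, 0.02, -0.03], [-0.01, 1.0, -0.07]]
dp [[-0.22, 0.08, 0.23], [-0.44, 0.15, 0.46], [-0.66, 0.23, 0.68], [-0.88, 0.31, 0.89], [-1.1, 0.38, 1.1]] rot [[-0.01, 0.98, -0.04], [-0.02, 1.97, -0.08], [-0.03, 2.95, -0.13], [-0.04, 3.94, -0.17], [-0.05, 4.92, -0.21]]
dp [[-0.3, 0.07, 0.06], [-0.6, 0.14, 0.12], [-0.9, 0.21, 0.17], [-1.2, 0.28, 0.21], [-1.51, 0.34, 0.25]] rot [[-0.01, 0.98, -0.04], [-0.02, 1.97, -0.08], [-0.03, 2.95, -0.13], [-0.04, 3.94, -0.17], [-0.05, 4.92, -0.21]]
dp [[-0.54, 0.1, -0.17], [-1.08, 0.2, -0.34], [-1.62, 0.31, -0.51], [-2.17, 0.41, -0.69], [-2.71, 0.51, -0.88]] rot [[0.05, 0.83, -0.08], [0.1, 1.67, -0.16], [0.15, 2.5, -0.24], [0.2, 3.33, -0.32], [0.25, 4.17, -0.4]]
```

Request:
play_rows:
  dp:
    - [-0.46,0,-0.46]
    - [-0.93,0,-0.93]
    - [-1.39,0,-1.39]
    - [-1.86,0.01,-1.85]
    - [-2.05,0.09,-1.59]
  rot:
    - [0,0,-0.01]
    - [0,0.01,-0.01]
    - [0,0.01,-0.02]
    - [0,0.02,-0.03]
    - [-0.01,1.0,-0.07]

```text
clock: 11.25
eef_pos: [500.8, -38.6, 144.4]
tcp_rot: [3.141, 0.682, 1.654]
contact_force: [1.2, 0.3, -1.7]
opening: 0.691
grasp_force: 37.8
```

Request:
play_rows:
  dp:
    - [-0.22,0.08,0.23]
    - [-0.44,0.15,0.46]
    - [-0.66,0.23,0.68]
    - [-0.88,0.31,0.89]
    - [-1.1,0.38,1.1]
  rot:
    - [-0.01,0.98,-0.04]
    - [-0.02,1.97,-0.08]
    - [-0.03,2.95,-0.13]
    - [-0.04,3.94,-0.17]
    - [-0.05,4.92,-0.21]

```text
clock: 11.67
eef_pos: [520.4, -102.5, 136.8]
tcp_rot: [-3.14, 0.164, 1.674]
contact_force: [-0.1, 0.7, -0.9]
opening: 0.688
grasp_force: 37.8
```

Request:
play_rows:
  dp:
    - [-0.3,0.07,0.06]
    - [-0.6,0.14,0.12]
    - [-0.9,0.21,0.17]
    - [-1.2,0.28,0.21]
    - [-1.51,0.34,0.25]
  rot:
    - [-0.01,0.98,-0.04]
    - [-0.02,1.97,-0.08]
    - [-0.03,2.95,-0.13]
    - [-0.04,3.94,-0.17]
    - [-0.05,4.92,-0.21]

```text
clock: 12.08
eef_pos: [539.8, -162.5, 136.8]
tcp_rot: [3.136, -0.352, 1.695]
contact_force: [-0.1, 0.6, -1.1]
opening: 0.692
grasp_force: 37.8
```

Request:
play_rows:
  dp:
    - [-0.54,0.1,-0.17]
    - [-1.08,0.2,-0.34]
    - [-1.62,0.31,-0.51]
    - [-2.17,0.41,-0.69]
    - [-2.71,0.51,-0.88]
  rot:
    - [0.05,0.83,-0.08]
    - [0.1,1.67,-0.16]
    - [0.15,2.5,-0.24]
    - [0.2,3.33,-0.32]
    - [0.25,4.17,-0.4]

```text
clock: 12.5
eef_pos: [573.3, -273.8, 132.1]
tcp_rot: [3.138, -0.787, 1.745]
contact_force: [0.7, 0.4, -1.2]
opening: 0.688
grasp_force: 37.8
```

Request:
play_rows:
  dp:
    - [0,0,0]
    - [0,0,0]
    - [0,0,0]
  rot:
    - [0,0,0]
    - [0,0,0]
    - [0,0,0]

```text
clock: 12.75
eef_pos: [573.0, -271.6, 131.3]
tcp_rot: [3.141, -0.784, 1.743]
contact_force: [0.4, 0.1, 0.6]
opening: 0.69
grasp_force: 37.8
```

Run:
```python
from h import *
from rig import optics
where(9.8)
im=[]
for n in("scene","top"):
    f=optics.grab_frame(n); np.savez(n+"5.npz",**f)
    u,v=proj(f,[576,-289.5,120]).astype(int); print(n,u,v,proj(f,[576,-289.5,150]).round(1)); im.append(cv2.resize(f["color"][v-50:v+70,u-80:u+80],(400,300)))
cv2.imwrite("pics/g5.png",np.hstack(im)[...,::-1])
plan([((576,-289.5,75),9.8,45)],mm=30,dg=6)
```

```text
t 12.75 grip pt [ 576. -289.  149.] tilt err [-2.000e-02  4.493e+01 -2.000e-02] F [0.4 0.1 0.6] open 0.69 gf 37.8 q [-0.7   0.81  1.32  0.48  1.65 -0.99]
scene 170 260 [165.7 250.5]
top 465 164 [470.7 161.4]
dp [[-0.45, -0.01, 0.44], [-0.9, -0.01, 0.88], [-1.35, -0.02, 1.32]] rot [[0.0, 0.01, 0.01], [0.0, 0.02, 0.02], [0.0, 0.02, 0.02]]
```

View pics/g5.png

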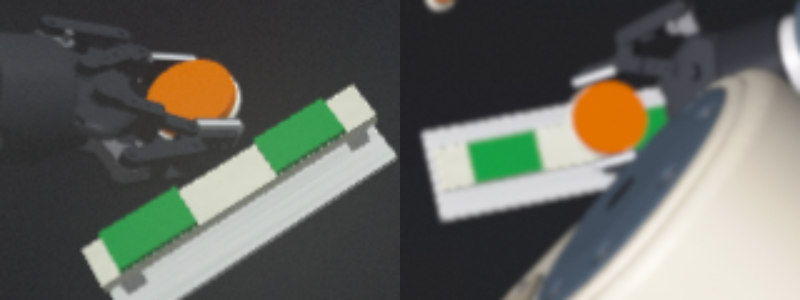

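Dish is turned over (orange base up), held above the rail near the gap: scene crop (193,95), top crop (610,117). I'll measure its offset from the grip point and get a sharper gap estimate.

Run:
```python
from h import *
for n,roi in(("top",(440,130,510,190)),("scene",(140,225,200,270))):
    f=load(n+"5")
    for c in blobs(f,(5,140,90),(22,255,255),roi,60):
        R,C=rect(f,c,156); E=cv2.fitEllipse(c); print(n,"box",np.round(R[0],1),np.round(R[1],1),round(R[2],1),"circ",np.round(C[0],1),round(C[1],1),"ell",np.round(E[0],1),np.round(ray(f,E[0],156),1),"px",cv2.boundingRect(c))
# gap edges along the rail centre line, by colour transitions, both views (green top z=46)
yh=np.array([-np.sin(np.radians(9.8)),np.cos(np.radians(9.8)),0]); xh=np.array([yh[1],-yh[0],0])
for n in("top","scene"):
    f=load(n+"0"); h=cv2.cvtColor(f["color"],cv2.COLOR_RGB2HSV)
    for off in(-8,0,8):
        S=np.arange(-110,110,.5); px=np.array([proj(f,np.array([576,-289.5,46])+s*yh+off*xh) for s in S],np.float32)
        sat=cv2.remap(h[...,1],px[:,0].copy(),px[:,1].copy(),cv2.INTER_LINEAR).ravel().astype(float)
        m=sat>110; e=S[1:][m[1:]!=m[:-1]]; print(n,off,e)
```

```text
top box [ 576.7 -283. ] [56.  55.7] 22.8 circ [ 577.7 -283.6] 29.7 ell [468.5 160.3] [ 577.  -283.4  156. ] px (454, 146, 30, 30)
scene box [ 570.5 -284.8] [57.9 48.3] 66.1 circ [ 575.8 -286.4] 30.9 ell [167.5 245.4] [ 572.3 -283.7  156. ] px (149, 233, 35, 25)
top -8 [-88.5 -30.5  35.5  92.5]
top 0 [-88.5 -30.5  35.5  93. ]
top 8 [-88.5 -30.5  35.5  92.5]
scene -8 [-92.5 -35.   30.5  89.5]
scene 0 [-93.  -34.5  30.5  90. ]
scene 8 [-92.5 -34.5  31.   89.5]
```

Run:
```python
from h import *
plan([((576.5,-294,90),9.8,45),((576.5,-294,62),9.8,45)],mm=20,dg=6)
```

```text
dp [[-0.29, -0.01, 0.24], [-0.58, -0.01, 0.49], [-0.88, -0.02, 0.73], [-1.17, -0.03, 0.97], [-1.42, -0.03, 1.22]] rot [[0.0, 0.01, 0.01], [0.0, 0.01, 0.01], [0.0, 0.02, 0.02], [0.0, 0.02, 0.02], [0.0, 0.02, 0.02]]
dp [[-0.25, 0.0, 0.25]] rot [[0.0, 0.0, 0.0]]
```

Request:
play_rows:
  dp:
    - [-0.29,-0.01,0.24]
    - [-0.58,-0.01,0.49]
    - [-0.88,-0.02,0.73]
    - [-1.17,-0.03,0.97]
    - [-1.42,-0.03,1.22]
  rot:
    - [0,0.01,0.01]
    - [0,0.01,0.01]
    - [0,0.02,0.02]
    - [0,0.02,0.02]
    - [0,0.02,0.02]

```text
clock: 13.27
eef_pos: [572.7, -277.4, 54.9]
tcp_rot: [-3.14, -0.787, 1.74]
contact_force: [-0.1, -0.3, -0.0]
opening: 0.689
grasp_force: 37.8
```

Request:
play_rows:
  dp:
    - [-0.12,0,0.12]
    - [-0.25,0,0.25]
    - [-0.25,0,0.25]
    - [-0.25,0,0.25]
  rot:
    - [0,0,0]
    - [0,0,0]
    - [0,0,0]
    - [0,0,0]

```text
clock: 13.6
eef_pos: [573.2, -277.6, 42.8]
tcp_rot: [-3.141, -0.787, 1.741]
contact_force: [0.3, 0.6, 0.8]
opening: 0.687
grasp_force: 37.8
```

Run:
```python
from h import *
from rig import optics
where(9.8)
for n,roi in(("top",(420,130,510,200)),("scene",(130,235,215,320))):
    f=optics.grab_frame(n); np.savez(n+"6.npz",**f)
    for c in blobs(f,(5,140,90),(22,255,255),roi,60):
        R,C=rect(f,c,70); E=cv2.fitEllipse(c); print(n,"box",np.round(R[0],1),np.round(R[1],1),round(R[2],1),"circ",np.round(C[0],1),round(C[1],1),"ell",np.round(ray(f,E[0],70),1),cv2.boundingRect(c))
```

```text
t 13.6 grip pt [ 576.2 -295.    60.4] tilt err [2.000e-02 4.508e+01 5.000e-02] F [0.3 0.6 0.8] open 0.687 gf 37.8 q [-0.7   0.92  1.32  0.47  1.56 -1.04]
top box [ 576.3 -289.3] [53.2 55.9] 86.4 circ [ 575.8 -289.4] 28.6 ell [ 575.7 -289.    70. ] (446, 156, 26, 27)
scene box [ 573.6 -289.6] [59.6 47.6] 46.3 circ [ 577.4 -292.4] 30.5 ell [ 574.4 -290.8   70. ] (160, 262, 33, 25)
```

Request:
play_rows:
  dp:
    - [-0.04,0,0.07]
    - [-0.08,0,0.13]
    - [-0.08,0,0.13]
  rot:
    - [0,0,0]
    - [0,0,0]
    - [0,0,0]

```text
clock: 13.95
eef_pos: [572.8, -276.0, 36.9]
tcp_rot: [-3.141, -0.786, 1.741]
contact_force: [-0.2, -0.1, -1.0]
opening: 0.692
grasp_force: 37.8
```

Request:
play_rows:
  dp:
    - [-0.02,0,0.02]
    - [-0.04,0,0.04]
    - [-0.04,0,0.04]
  rot:
    - [0,0,0]
    - [0,0,0]
    - [0,0,0]

```text
clock: 14.2
eef_pos: [572.9, -276.2, 34.7]
tcp_rot: [-3.141, -0.786, 1.741]
contact_force: [-1.1, 0.6, -0.9]
opening: 0.689
grasp_force: 37.8
```

Run:
```python
from h import *
where(9.8)
```

```text
t 14.2 grip pt [ 575.9 -293.7   52.3] tilt err [1.000e-02 4.506e+01 4.000e-02] F [-1.1  0.6 -0.9] open 0.689 gf 37.8 q [-0.7   0.93  1.32  0.47  1.55 -1.05]
```

Request:
play_rows:
  dp:
    - [-0.02,0,0.02]
    - [-0.02,0,0.02]
  rot:
    - [0,0,0]
    - [0,0,0]

```text
clock: 14.37
eef_pos: [572.9, -276.2, 33.5]
tcp_rot: [-3.141, -0.786, 1.741]
contact_force: [0.1, -0.3, 0.1]
opening: 0.689
grasp_force: 37.8
```

Request:
play_rows:
  dp:
    - [-0.02,0,0.02]
    - [-0.02,0,0.02]
  rot:
    - [0,0,0]
    - [0,0,0]

```text
clock: 14.53
eef_pos: [572.9, -276.2, 32.4]
tcp_rot: [-3.141, -0.786, 1.741]
contact_force: [0.0, -0.0, -0.6]
opening: 0.689
grasp_force: 37.8
```

Request:
play_rows:
  dp:
    - [-0.02,0,0.02]
    - [-0.02,0,0.02]
  rot:
    - [0,0,0]
    - [0,0,0]

```text
clock: 14.7
eef_pos: [572.9, -276.2, 31.2]
tcp_rot: [-3.141, -0.786, 1.741]
contact_force: [0.3, -0.1, -0.3]
opening: 0.688
grasp_force: 37.8
```

Request:
play_rows:
  dp:
    - [-0.02,0,0.02]
    - [-0.02,0,0.02]
  rot:
    - [0,0,0]
    - [0,0,0]

```text
clock: 14.87
eef_pos: [572.9, -276.2, 31.0]
tcp_rot: [-3.141, -0.787, 1.741]
contact_force: [-0.9, -0.4, 5.1]
opening: 0.685
grasp_force: 38.0
```

Contact at about 48.7 mm grip height. I'll test whether it's inside the gap by nudging along the rail and watching the lateral force.

Request:
play_rows:
  dp:
    - [-0.02,0,-0.02]
    - [-0.04,0,-0.04]
    - [-0.04,0,-0.04]
  rot:
    - [0,0,0]
    - [0,0,0]
    - [0,0,0]

```text
clock: 15.12
eef_pos: [573.4, -277.9, 31.0]
tcp_rot: [-3.141, -0.788, 1.741]
contact_force: [-0.9, 3.2, 6.6]
opening: 0.689
grasp_force: 38.5
```

Request:
play_rows:
  dp:
    - [-0.02,0,-0.02]
    - [-0.04,0,-0.04]
    - [-0.04,0,-0.04]
  rot:
    - [0,0,0]
    - [0,0,0]
    - [0,0,0]

```text
clock: 15.37
eef_pos: [573.3, -278.0, 31.1]
tcp_rot: [-3.14, -0.793, 1.741]
contact_force: [-0.4, 12.1, 5.7]
opening: 0.689
grasp_force: 39.4
```

Run:
```python
from h import *
where(9.8)
```

```text
t 15.37 grip pt [ 576.3 -295.5   48.7] tilt err [ 0.08 45.41  0.  ] F [-0.4 12.1  5.7] open 0.689 gf 39.4 q [-0.7   0.94  1.32  0.47  1.55 -1.05]
```

Request:
play_rows:
  dp:
    - [0.04,0,0.04]
    - [0.08,0,0.08]
    - [0.12,0,0.12]
    - [0.12,0,0.12]
  rot:
    - [0,0,0]
    - [0,0,0]
    - [0,0,0]
    - [0,0,0]

```text
clock: 15.7
eef_pos: [573.1, -274.5, 31.0]
tcp_rot: [3.14, -0.785, 1.742]
contact_force: [0.9, -1.2, 4.8]
opening: 0.689
grasp_force: 40.3
```

Request:
play_rows:
  dp:
    - [0.03,0,0.03]
    - [0.03,0,0.03]
    - [0.03,0,0.03]
  rot:
    - [0,0,0]
    - [0,0,0]
    - [0,0,0]

```text
clock: 15.95
eef_pos: [573.0, -273.5, 31.0]
tcp_rot: [3.14, -0.784, 1.742]
contact_force: [1.6, -3.5, 5.5]
opening: 0.69
grasp_force: 40.4
```

Run:
```python
from h import *
where(9.8)
```

```text
t 15.95 grip pt [ 576.  -291.    48.7] tilt err [-9.000e-02  4.493e+01  4.000e-02] F [ 1.6 -3.5  5.5] open 0.69 gf 40.4 q [-0.7   0.93  1.33  0.48  1.53 -1.05]
```

Wall on both sides, about 4.2 mm apart, with floor contact: the dish is in the gap. I'll centre it, then release.

Request:
play_rows:
  dp:
    - [-0.02,0,-0.02]
    - [-0.05,0,-0.05]
    - [-0.05,0,-0.05]
    - [-0.05,0,-0.05]
  rot:
    - [0,0,0]
    - [0,0,0]
    - [0,0,0]
    - [0,0,0]

```text
clock: 16.28
eef_pos: [573.0, -274.8, 31.0]
tcp_rot: [3.141, -0.788, 1.741]
contact_force: [-0.3, 1.9, 7.0]
opening: 0.692
grasp_force: 40.0
```

Request:
play_rows:
  dp:
    - [0,0,0]
    - [0,0,0]
    - [0,0,0]
    - [0,0,0]
    - [0,0,0]
  rot:
    - [0,0,0]
    - [0,0,0]
    - [0,0,0]
    - [0,0,0]
    - [0,0,0]
  fingers: 1

```text
clock: 16.7
eef_pos: [572.7, -275.2, 30.0]
tcp_rot: [-3.141, -0.786, 1.741]
contact_force: [-1.1, 0.4, -0.2]
opening: 1.0
grasp_force: 0.0
```

Run:
```python
from h import *
from rig import optics
where(9.8)
im=[]
for n,roi in(("top",(420,130,510,200)),("scene",(130,235,215,320))):
    f=optics.grab_frame(n); np.savez(n+"7.npz",**f)
    u,v=proj(f,[576,-289.5,50]).astype(int); im.append(cv2.resize(f["color"][v-45:v+45,u-60:u+60],(400,300)))
    for c in blobs(f,(5,140,90),(22,255,255),roi,60):
        R,C=rect(f,c,55); E=cv2.fitEllipse(c); print(n,"circ",np.round(C[0],1),round(C[1],1),"ell",np.round(ray(f,E[0],55),1))
cv2.imwrite("pics/g7.png",np.hstack(im)[...,::-1])
s,p,R=now(); g=p+R.apply([0,0,-GZ])
plan([(g+R.apply([0,0,-120])+[0,0,10],9.8,45)],mm=30)
```

```text
t 16.7 grip pt [ 575.7 -292.6   47.7] tilt err [1.000e-02 4.505e+01 5.000e-02] F [-1.1  0.4 -0.2] open 1.0 gf 0.0 q [-0.7   0.93  1.33  0.47  1.54 -1.05]
top circ [ 576.7 -287.6] 28.6 ell [ 575.8 -287.4   55. ]
scene circ [ 575.4 -291.8] 30.9 ell [ 575.3 -290.5   55. ]
dp [[0.04, 0.0, -0.64], [0.07, 0.0, -1.27], [0.11, 0.0, -1.91], [0.14, 0.0, -2.54], [0.18, 0.0, -3.18]] rot [[0.0, 0.0, 0.0], [0.0, 0.0, 0.0], [0.0, -0.01, 0.0], [0.0, -0.01, -0.01], [0.0, -0.01, -0.01]]
```

View pics/g7.png

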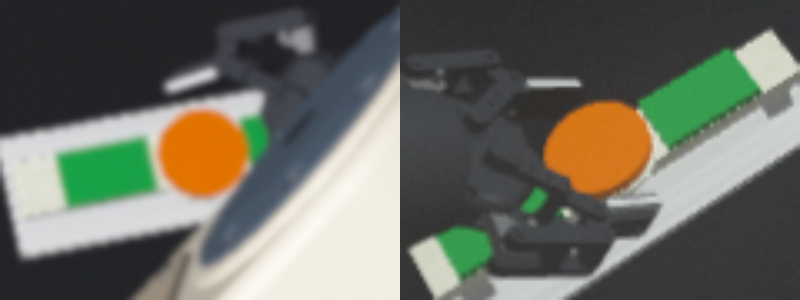

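The orange base faces up, with the dish between the green plates and centred on the bar; the fingers are open and clear. Dish centre matches the gap centre in both views to under 1 mm, so I'll retreat.

Request:
play_rows:
  dp:
    - [0.02,0,-0.3]
    - [0.05,0,-0.7]
    - [0.1,0,-1.3]
    - [0.14,0,-1.95]
    - [0.18,0,-2.6]
  rot:
    - [0,0,0]
    - [0,0,0]
    - [0,0,0]
    - [0,0,0]
    - [0,0,0]

```text
clock: 17.22
eef_pos: [584.5, -343.7, 110.5]
tcp_rot: [-3.141, -0.786, 1.741]
contact_force: [-0.1, 0.2, -0.4]
opening: 0.998
grasp_force: 0.0
```

Request:
play_rows:
  dp:
    - [0.3,0,-0.5]
    - [0.6,0,-1.0]
    - [0.6,0,-1.0]
    - [0.6,0,-1.0]
  rot:
    - [0,0,0]
    - [0,0,0]
    - [0,0,0]
    - [0,0,0]

```text
clock: 17.55
eef_pos: [586.9, -355.2, 156.1]
tcp_rot: [3.139, -0.783, 1.742]
contact_force: [0.7, 0.5, -0.2]
opening: 1.003
grasp_force: 0.0
```

Run:
```python
from h import *
from rig import optics
where(9.8)
im=[]
for n,roi in(("top",(420,130,510,200)),("scene",(130,235,215,320))):
    f=optics.grab_frame(n); np.savez(n+"8.npz",**f)
    u,v=proj(f,[576,-289.5,50]).astype(int); im.append(cv2.resize(f["color"][v-45:v+45,u-60:u+60],(400,300)))
    for c in blobs(f,(5,140,90),(22,255,255),roi,60):
        R,C=rect(f,c,55); E=cv2.fitEllipse(c); print(n,"circ",np.round(C[0],1),round(C[1],1),"ell",np.round(ray(f,E[0],55),1))
cv2.imwrite("pics/g8.png",np.hstack(im)[...,::-1])
```

```text
t 17.55 grip pt [ 589.9 -372.6  173.8] tilt err [-1.300e-01  4.488e+01  2.000e-02] F [ 0.7  0.5 -0.2] open 1.003 gf 0.0 q [-0.76  0.88  1.12  0.45  1.79 -0.98]
top circ [ 576.7 -287.6] 28.6 ell [ 575.9 -287.2   55. ]
scene circ [ 575.2 -290.5] 30.4 ell [ 575.7 -291.3   55. ]
```

View pics/g8.png

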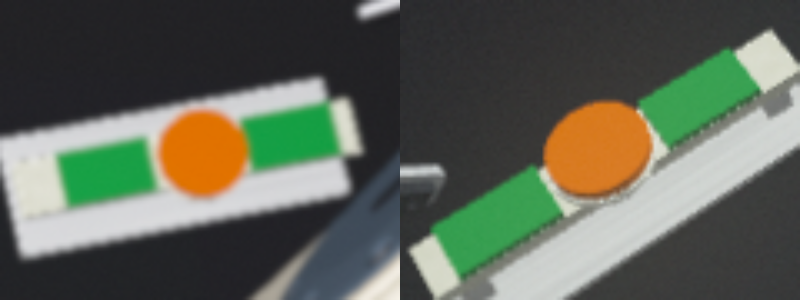

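The dish lies level in the gap between the plates, base up (orange, crop (203,153) and (598,148)), with the gripper well clear. Handing in.

```bash
python3 -c "
from rig import r
print(r.sign_off())"
```

```text
the job is handed in; nothing more can be done
None
```

The dish is turned over (lid down), lying in the gap between the green plates on the white floor and released; the job is handed in, and no verdict was returned.

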